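# Close up the stall lantern to the half-way mark

## Robot

A 6-joint arm with a two-finger parallel gripper is mounted at the origin on the work surface. World frame = base frame: x ahead of the robot, y to its left, z up, the work surface at z = 0. Lengths are in m, angles in degrees, forces in N, time in s.
With the tool pointing down it reaches from about 0.25 to 0.725 m from the base axis. Payload 9.7 kg.
Tool frame: the origin (TCP) lies between the finger pads; the fingertips stand 19 mm ahead of it and the grasp point (between the pads) is the TCP; x points along the fingers, y is the direction in which the jaws open and shut, and the axes are right-handed (so a half turn about x gives the same grasp; the last joint's range is limited). The gripper opens to 85 mm and grips with 20 to 120 N. Pads are 22 mm wide; open, the fingers measure 114 mm over their backs; the gripper's body (76 mm by 85 mm) begins 54 mm behind the grasp point. The pads swing forward as they close: fully open they stand 13 mm farther back than shut.
Start: joints at [75.344, 4.979, 10.078, 95.1, 0, 90], TCP at [0.139, 0.532, 0.25] pointing down, gripper open.
Joint ranges: [-179.16, 179.16], [-48.56, 103.87], [-65.8, 70.77], [-126.05, 130.52], [-82.76, 87.17], [-180, 180]. Speed limits (degrees/s): [127.2, 127.2, 147.25, 180, 180, 180].

## Interface

Orientations are given as [roll, pitch, yaw] about the fixed x, y, z axes, in that order (R = Rz(yaw) Ry(pitch) Rx(roll)).
In Python, from workcell import bot gives the robot as it stands. The module is installed in compiled form; this text tells all that it offers.
- The arm moves only by the shell command python3 -m handwheel 'ROWS' [FORCE]. ROWS is JSON, a list of rows, each a list of 7 numbers: the turn, a rotation vector about the tool's x, y, z in degrees, then the shift along the tool's x, y, z in m, then the closure, from -1 (fully open) to 1 (shut), so that 0 is half open. In form: [[ax, ay, az, dx, dy, dz, fingers], ...]. A call has 1 to 20 rows; each row is the pose to reach, as a shift and turn from the pose commanded when the call began, along the tool's axes at that moment; what a row does not reach only later rows make up. A row lasts 1/8 s, in which the tool goes at most 62.5 mm and 10.7 degrees, less where a joint would pass 70% of its speed; a pose out of reach is approached as far as the arm can. A call with a gripper value outside its range is refused whole. The fingers move at their own pace and stop on an object; FORCE is the grip in N (left out, the last holds). Time passes only in rows, so rows that repeat a pose let the fingers close. It gives the time, the measured TCP pose, the force and the opening at its end, in the units of the state.
- bot.get_obs(): the state, without advancing time (a new reading comes with each control period).
- bot.camera(name): name is "scene" or "top"; returns a dict with "frame" (480x640x3 uint8, red, green, blue), "fx", "fy", "cx", "cy" (pixels), "R" (3x3) and "t" (3): a world point X has camera coordinates R X + t. Camera axes: x right, y down, z forward; pixel columns grow to the right and rows downward; lengths in m; the calibration is good to about 2 mm. A picture is of the moment at which its call begins. There is no depth.
- bot.job_done(): hands the job in, once; it reports no verdict.
Trained networks look in a picture, given as the dict that the camera call returned (one of the last four; its "shot" number tells which), for a name from the list of things; names that differ only in an ending like _2 or _b are one class to them, and where a whole thing is asked for, a point or a joint stands for the part that bears it (a point fixed in the world has none). Each returns a list of dicts, best first, with "conf" (0 to 1); they miss things now and then, are a little off and sometimes report something else, mostly with a low value. They report only what shows in the picture. A call takes as long as a camera call. They do not tell look-alikes from the thing itself.
- bot.look_for(name, picture): "bbox" ([left, top, width, height] as shares, 0 to 1, of the picture: columns of its width, rows of its height, round what is visible of it).
- bot.tip_of(name, picture): "centre" ([column, row] as shares, 0 to 1, of the picture: columns of its width, rows of its height: a listed point, or the origin of a listed thing).
The state is a dict: "time": time; "q": joint angles; "qd": joint speeds; "joint_efforts": joint torques, N m; "ee_pos": TCP position; "tcp_rot": TCP orientation; "wrist_force": force on the tool from outside, world axes, zero at the start; "torque": the same for the moment, N m; "opening": finger opening in m.
Only numpy, scipy, OpenCV 4.12 (cv2) and the standard library are available. Lean on these libraries where they do the work, as an engineer would, in place of code of your own. Each camera call takes 0.05 s, during which the arm holds its last target.

## Task

Get the market stall's lantern ready: plug the lamp block fully into the rectangular socket of the lantern base, then put the metal hood over it, lugs through the collar's two entry gaps, until its rim sits on the collar. Turn the hood clockwise (seen from above) half of the way to the lock, so that its grip bar points along the pair of single half-way ribs and the lock has not clicked. Finish there while still gripping the hood by its bar and keeping it still, so that I can slip the hanging wire under the rim; leave everything else on the table where it stands.

Things in the scene. Friction and masses are not known exactly. Their poses are not given: they have to be found in the camera images.
- block_mid (a point): Centre of the loose lamp block (82 mm tall, about 0.12 kg), upright at the start, z up. Below: black plug 30 (x) by 20 (y) mm, 24 mm long; above: grey and white body 38 (x) by 28 (y) mm, 58 mm tall. The point is 41 mm above the plug's foot. It fits its socket either way round. Grip the body across y, high up: when home only its top 40 mm stand above the collar.
- hood_grip (a point): Middle of the black grip bar on top of the round metal hood, on the hood's axis, z up. Bar 56 mm long (x), 16 mm thick (y), 32 mm tall; this point is half-way up it, 16 mm above the hood's flat top (68 mm across). When the hood is home it is 128 mm above the table.
- hood: The loose hood (about 0.18 kg, 98 mm tall with its bar), standing mouth down: axes as hood_grip, origin on its axis at its lower edge. Hollow below, 53 mm wide, 60 mm deep. Skirt 60 mm across, 14 mm tall, with two like lugs at its foot, along +x and -x, 14 mm wide, reaching 36 mm from the axis, 5 mm thick; then a rim 84 mm across. Goes in either way round.
- lantern_base: Lantern base, fixed: square grey block 120 x 120 mm, 42 mm tall, with a round collar on it, 92 mm across, its top 60 mm above the table. Origin on its axis at table height, z up. Inside the collar's top is a 6 mm thick flange, 64 mm opening, with two 20 mm wide entry gaps at +x and -x, each marked outside the collar by a pair of thin ribs.
- socket (a point): Middle of the rectangular socket's mouth, in the floor inside the collar (42 mm above the table, 18 mm below the collar's top), axes as lantern_base. Hole 33 mm (x) by 23 mm (y), 26 mm deep. The lamp block is home when its shoulder rests on this floor, its centre then 59 mm above the table.
- collar_top (a point): Centre of the collar's top, 60 mm above the table, axes as lantern_base. The hood goes in with its bar along x and is home when its rim rests here; then it turns clockwise from above with light friction and 2 mm of vertical play; a stop bars the other way. Lock is at 90 degrees; sprung catches that click into lock are first felt at about 55 degrees.
- half_mark: The half-way mark: two single 5 mm ribs outside the collar, one on each side, part of the base and at its origin, 45 degrees clockwise from the entry gaps. The line through the ribs is this frame's x; at half-way the hood's bar lies along it.
- lock_mark: The lock mark: two 16 mm wide blocks outside the collar, part of the base and at its origin, 90 degrees clockwise from the entry gaps. Its x runs through the blocks; the hood is locked with its bar along it, which must not happen.
- tape: Bystander, to be left alone: roll of packing tape, 84 mm across, 40 mm tall. Origin at the centre of its underside.
- mug: Bystander, to be left alone: white mug, 74 mm across, 85 mm tall. Origin at the centre of its underside.
- calculator: Bystander, to be left alone: pocket calculator, 130 x 75 x 16 mm. Origin at the centre of its underside.
- stapler: Bystander, to be left alone: stapler, 120 x 32 x 45 mm. Origin at the centre of its underside.
- jar: Bystander, to be left alone: glass jar with a steel cap, 120 mm tall, 72 mm across. Origin at the centre of its underside.
- coin_bowl: Bystander, to be left alone: small steel coin bowl, 72 mm across, 30 mm tall. Origin at the centre of its underside.
- card_stand: Bystander, to be left alone: wooden stand with a blank card, 86 mm tall, 90 mm wide. Origin at the centre of its underside.
Things that resemble listed ones, but are neither listed nor needed, are in the scene too. What is shaped like the hood but yellow is not meant. What is shaped like the part that bears block_mid but purple is not meant.

How it is judged (in metres and radians):
On the way, in this order (a step that is already met when the one before it is completed fails the run):
1. the lamp block is plugged home in the socket (z of block_mid in the frame of lantern_base below 0.0625 m and horizontal distance between block_mid and lantern_base below 0.004 m and angle between the x axis of block_mid and the x axis of lantern_base, either way round below 0.15 rad and angle between block_mid's own z axis and vertical below 0.1 rad), for 0.2 s.
2. the hood is seated on the collar through the entry gaps, not yet turned (all of step 1 and z of hood_grip in the frame of lantern_base below 0.132 m and horizontal distance between hood_grip and lantern_base below 0.005 m and angle between hood_grip's own z axis and vertical below 0.08 rad and angle between the x axis of hood_grip and the x axis of lantern_base, either way round below 0.3 rad), for 0.1 s.
At the end, for the whole second after the job is handed in: Lamp block home in the socket (4 mm of axis, 3.5 mm of full depth, 0.15 rad); hood on the collar, lugs under the flange (4 mm of full depth, 5 mm of axis, upright to 0.08 rad), within 0.17 rad of the half-way mark, still, gripped at its bar by the fingers (over 2 N) (all of step 1 and z of hood_grip in the frame of lantern_base below 0.132 m and horizontal distance between hood_grip and lantern_base below 0.005 m and angle between hood_grip's own z axis and vertical below 0.08 rad and angle between the x axis of hood_grip and the x axis of half_mark, either way round below 0.17 rad and contact force between the fingers and hood above 2 N and distance between the grasp point and hood_grip below 0.04 m and linear speed of hood below 0.02 m/s and angular speed of hood below 0.1 rad/s); the arm keeps its last pose, push and grip.
It fails at once if the hood was turned to the lock click (z of hood_grip in the frame of lantern_base below 0.135 m and horizontal distance between hood_grip and lantern_base below 0.01 m and angle between the x axis of hood_grip and the x axis of lock_mark, either way round below 0.45 rad).
It fails at once if a bystander was moved by more than 30 mm (distance of any of tape, mug, calculator, stapler, jar, coin_bowl, card_stand from where it was at the start of the episode above 0.03 m).
It also fails if it takes over 72 s, if anything falls off the work surface, if the arm or the gripper's body presses on something with over 40 N, if the wrist force passes 120 N, or if a joint passes its speed limit or range.

## Working session

There is one attempt and no reset: what is moved stays moved. The work goes in short steps, Python scripts to look and compute and a shell command to move; the robot and the scene stay as the last step left them, time stands still between calls to the robot, and variables do not carry over. Pictures are saved under pics/ and viewed, and the job is handed in when it is done.

```bash
mkdir -p pics; ls
python3 - <<'E'
from workcell import bot
import cv2
o=bot.get_obs(); print(o)
for n in("scene","top"):
    c=bot.camera(n); cv2.imwrite(f"pics/{n}0.png",c["frame"][:,:,::-1])
    print(n,c["fx"],c["fy"],c["cx"],c["cy"],c["R"],c["t"],c["shot"])
    for k in("block_mid","hood_grip","hood","lantern_base","socket","collar_top","half_mark"):
        print(k,[(round(d["conf"],2),round(d["centre"][0]*640),round(d["centre"][1]*480)) for d in bot.tip_of(k,c)])
E
```

```text
pics
{'time': 0.0, 'q': array([7.53443868e+01, 5.01439804e+00, 1.00334003e+01, 9.50996905e+01,
       2.59961447e-03, 8.99997284e+01]), 'qd': array([-0.01813044, -0.14737913, -0.05636477, -0.06340365, -0.01964835,
       -0.01844704]), 'joint_efforts': array([-2.16077278e-03, -5.20399475e+01,  4.64790487e+01,  1.67140405e-02,
       -2.18649216e-04,  6.56301978e-06]), 'ee_pos': array([0.1390909 , 0.531909  , 0.24954197]), 'tcp_rot': array([ -91.84558871,   89.91926992, -106.50093214]), 'wrist_force': array([-0.25361521,  0.63774266,  0.93285651]), 'torque': array([ 0.05339337, -0.05977695,  0.03513674]), 'opening': 0.08570945479213869}
scene 496.82265699312455 496.82265699312455 316.81237994955836 233.78478595842796 [[ 0.72568305  0.6879848   0.00781219]
 [ 0.52478951 -0.54613114 -0.65294467]
 [-0.44494953  0.47793063 -0.75736532]] [-0.37532162 -0.22739424  1.37202073] 1
block_mid [(0.72, 355, 236), (0.7, 314, 224), (0.6, 401, 298)]
hood_grip [(0.93, 276, 275), (0.62, 202, 300)]
hood [(0.6, 213, 321), (0.55, 278, 303), (0.23, 214, 249)]
lantern_base []
socket [(0.97, 394, 175)]
collar_top [(0.59, 394, 170)]
half_mark [(0.4, 393, 190)]
top 502.4010409361281 502.4010409361281 313.7741560998828 236.93228454744758 [[ 0.04208132 -0.99910363  0.00459374]
 [-0.97544063 -0.04207874 -0.21620581]
 [ 0.21620531  0.00461731 -0.976337  ]] [-0.02012347  0.54671302  1.20349243] 2
block_mid [(0.6, 302, 260), (0.58, 285, 229)]
hood_grip [(0.83, 427, 265), (0.67, 375, 237)]
hood [(0.8, 374, 245), (0.64, 423, 270)]
lantern_base [(0.95, 203, 252), (0.61, 197, 245)]
socket [(0.73, 204, 248)]
collar_top [(0.72, 199, 246)]
half_mark [(0.71, 201, 243)]
```

View pics/scene0.png

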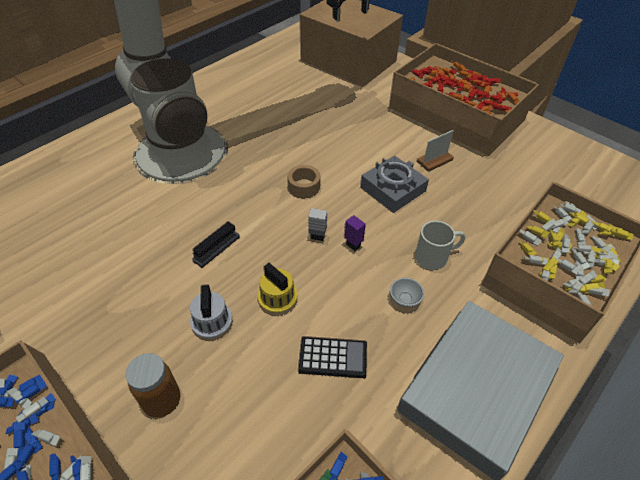

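View pics/top0.png

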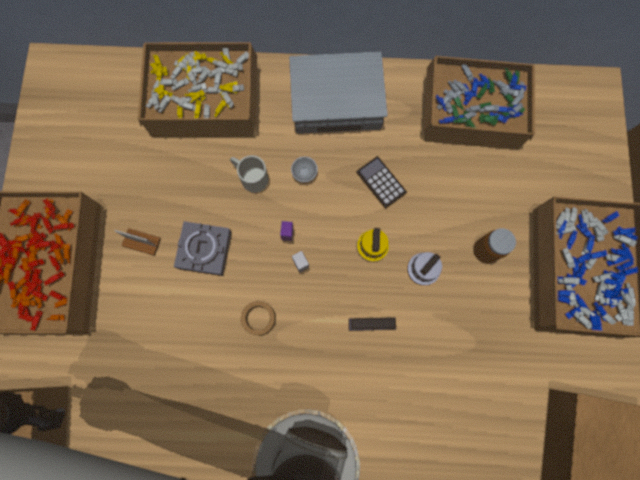

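The lamp block that fits is the grey/white one (scene 317,225; top 301,261), not the purple one (scene 355,232; top 287,230). The hood that fits is the metal one (scene 208,310; top 425,268), not the yellow one (scene 277,290; top 374,245). The base is at scene (395,180) and top (203,248). Next I'll check these in an enlarged crop.

```bash
cat > h.py <<'E'
import numpy as np, cv2
def tri(obs):  # list of (cam,u,v)
    A=[];b=[]
    for c,u,v in obs:
        R=np.array(c["R"]);t=np.array(c["t"])
        for r,val in((0,(u-c["cx"])/c["fx"]),(1,(v-c["cy"])/c["fy"])):
            A.append(R[r]-val*R[2]); b.append(val*t[2]-t[r])
    x,res,_,_=np.linalg.lstsq(np.array(A),np.array(b),rcond=None)
    return x
def proj(c,P):
    q=np.atleast_2d(P)@np.array(c["R"]).T+np.array(c["t"])
    return np.c_[c["fx"]*q[:,0]/q[:,2]+c["cx"],c["fy"]*q[:,1]/q[:,2]+c["cy"]]
def ray(c,u,v,z):
    R=np.array(c["R"]);C=-R.T@np.array(c["t"]);d=R.T@np.array([(u-c["cx"])/c["fx"],(v-c["cy"])/c["fy"],1])
    return C+d*(z-C[2])/d[2]
E
python3 - <<'E'
from workcell import bot
from h import *
s=bot.camera("scene");t=bot.camera("top")
np.save("s.npy",s,allow_pickle=True);np.save("t.npy",t,allow_pickle=True)
def best(k,c,near):
    L=[np.array(d["centre"])*[640,480] for d in bot.tip_of(k,c)]
    L=[l for l in L if np.hypot(*(l-near))<25]
    return min(L,key=lambda l:np.hypot(*(l-near))) if L else None
for k,a,b in(("block_mid",(317,225),(301,261)),("hood_grip",(206,300),(427,266)),("hood",(210,321),(424,270)),("socket",(394,175),(203,248)),("collar_top",(394,170),(203,247)),("lantern_base",(394,185),(203,250)),):
    p=best(k,s,a);q=best(k,t,b)
    print(k,p,q,None if p is None or q is None else tri([(s,*p),(t,*q)]).round(4))
def crop(c,x,y,w,h,k): return cv2.resize(c["frame"][y:y+h,x:x+w,::-1],None,fx=k,fy=k,interpolation=cv2.INTER_CUBIC)
a=crop(s,290,200,80,60,5);b=crop(t,270,215,80,60,5)
c=crop(s,180,255,130,98,3);d=crop(t,350,220,130,98,3)
c=cv2.resize(c,(400,300));d=cv2.resize(d,(400,300))
cv2.imwrite("pics/c1.png",np.vstack([np.hstack([a,b]),np.hstack([c,d])]))
cv2.imwrite("pics/c2.png",np.hstack([crop(s,355,145,80,70,5),crop(t,163,213,80,70,5)]))
E
```

```text
block_mid [314.112 224.592] [302.272 258.48 ] [0.489  0.0263 0.0558]
hood_grip [203.392 301.2  ] [427.712 264.096] [ 0.4852 -0.2816  0.0779]
hood [212.672 323.904] [424.    268.896] [ 0.4891 -0.2846 -0.0005]
socket [394.112 175.824] [202.688 247.392] [0.512  0.2837 0.0475]
collar_top [395.584 169.68 ] [199.424 246.384] [0.5108 0.288  0.0646]
lantern_base [395.008 188.976] [203.008 253.104] [ 0.5099  0.2969 -0.0097]
```

View pics/c1.png

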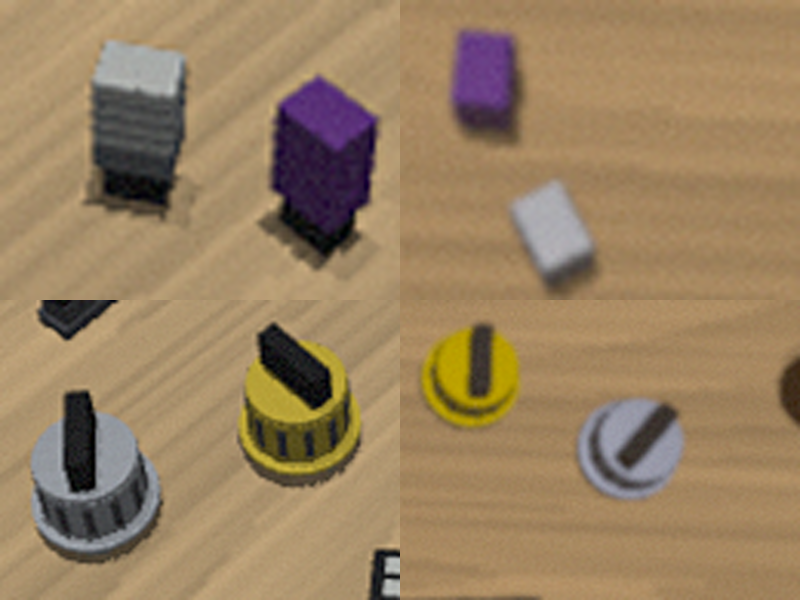

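View pics/c2.png

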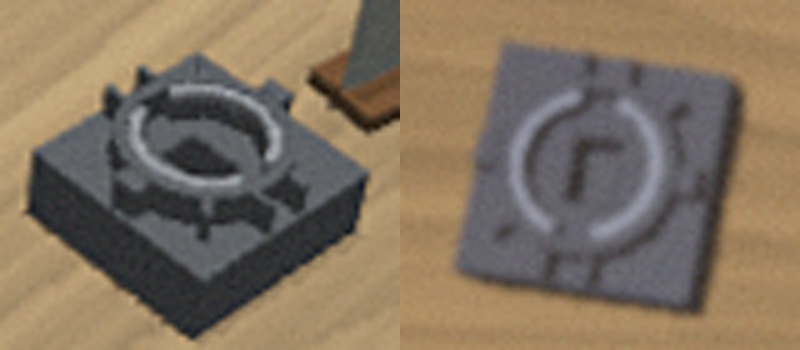

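```bash
cat > fit.py <<'E'
from h import *
from scipy.optimize import minimize
K=4
def rect(a,b,cx=0,cy=0): return np.array([[a,b],[-a,b],[-a,-b],[a,-b]])/2+[cx,cy]
def circ(d,n=40):
    t=np.arange(n)*2*np.pi/n; return np.c_[np.cos(t),np.sin(t)]*d/2
def labels(c,parts,pose,roi):
    x,y,yaw=pose[:3]; x0,y0,w,h=roi
    L=np.zeros((h*K,w*K),np.uint8); n=1
    R=np.array([[np.cos(yaw),-np.sin(yaw)],[np.sin(yaw),np.cos(yaw)]])
    Cc=-np.array(c["R"]).T@np.array(c["t"])
    def fill(P,l):
        q=(proj(c,P)-[x0,y0]+0.5)*K-0.5
        cv2.fillPoly(L,[np.round(q*16).astype(np.int32)],int(l),shift=4)
    for pol,z0,z1,same,hole in parts:
        p=pol@R.T+[x,y]; m=len(p)
        if not hole:
            for i in range(m):
                a,b=p[i],p[(i+1)%m]; nrm=np.array([b[1]-a[1],a[0]-b[0]])
                if nrm@(Cc[:2]-a)>0:
                    fill(np.array([[*a,z0],[*b,z0],[*b,z1],[*a,z1]]),n+(0 if same else i))
            n+=1 if same else m
        fill(np.c_[p,np.full(m,z1)],n); n+=1
    return L
def cost(pose,views,parts):
    tot=0
    for c,img,roi in views:
        L=labels(c,parts,pose,roi).ravel(); I=img.reshape(-1,3)
        cnt=np.bincount(L); 
        for k in range(3):
            s=np.bincount(L,I[:,k]);s2=np.bincount(L,I[:,k]**2)
            ok=cnt>0; tot+=(s2[ok]-s[ok]**2/cnt[ok]).sum()/len(L)
    return tot
def view(c,center,r):
    x0,y0=int(center[0]-r),int(center[1]-r)
    im=cv2.resize(c["frame"][y0:y0+2*r,x0:x0+2*r],None,fx=K,fy=K,interpolation=cv2.INTER_CUBIC).astype(float)
    return c,im,(x0,y0,2*r,2*r)
def fit(views,parts,p0,steps=(0.006,0.006,0.15)):
    best=None
    for a in np.linspace(-1,1,5) if steps[2]>0 else [0]:
        q=np.array(p0)+[0,0,a*steps[2]]
        S=np.vstack([q,q+[steps[0],0,0],q+[0,steps[1],0],q+[-steps[0]/2,-steps[1]/2,steps[2]/2]])
        r=minimize(cost,q,args=(views,parts),method="Nelder-Mead",options=dict(initial_simplex=S,xatol=1e-4,fatol=1e-2,maxiter=250))
        if best is None or r.fun<best.fun: best=r
    return best
BASE=[(rect(.12,.12),0,.042,False,False),(circ(.092),.042,.060,True,False),(circ(.074),.06,.06,True,True),(circ(.064),.06,.06,True,True)]
BLOCK=[(rect(.030,.020),0,.024,False,False),(rect(.038,.028),.024,.082,False,False)]
HOOD=[(circ(.084),.014,.018,True,False),(circ(.068),.018,.066,True,False),(rect(.056,.016),.066,.098,False,False)]
def overlay(c,parts,pose,roi,k=6):
    x0,y0,w,h=roi
    L=cv2.resize(labels(c,parts,pose,roi),(w*k,h*k),interpolation=cv2.INTER_NEAREST)
    im=cv2.resize(c["frame"][y0:y0+h,x0:x0+w,::-1],(w*k,h*k),interpolation=cv2.INTER_CUBIC)
    e=(cv2.morphologyEx(L,cv2.MORPH_GRADIENT,np.ones((2,2),np.uint8))>0); im[e]=(0,255,0); return im
E
cat > run.py <<'E'
from fit import *
s=np.load("s.npy",allow_pickle=True).item();t=np.load("t.npy",allow_pickle=True).item()
out=[]
for nm,parts,p0,r,st in(("block",BLOCK,(.489,.026,-1.0),24,.4),("hood",HOOD,(.489,-.283,-.7),36,.3),("base",BASE,(.510,.286,-.1),42,.15)):
    m=np.array([[p0[0],p0[1],.035]])
    V=[view(s,proj(s,m)[0],r),view(t,proj(t,m)[0],r)]
    for vv,l in((V,"both"),(V[:1],"scene"),(V[1:],"top")):
        f=fit(vv,parts,p0,(.006,.006,st)); print(nm,l,f.x[:2].round(4),np.degrees(f.x[2]).round(2),round(f.fun))
        if l=="both":
            out.append(np.hstack([cv2.resize(overlay(c,parts,f.x,roi),(400,400)) for c,_,roi in vv]))
for i,o in enumerate(out): cv2.imwrite(f"pics/o{i}.png",o)
E
time python3 run.py
```

```text
block both [0.4864 0.0335] 32.06 1413
block scene [0.4869 0.0341] -77.64 1083
block top [0.4822 0.0287] -62.88 919
hood both [ 0.4876 -0.2819] -37.92 1157
hood scene [ 0.488  -0.2822] -37.49 928
hood top [ 0.4869 -0.2826] -39.22 209
base both [0.5127 0.288 ] -6.39 1689
base scene [0.5129 0.2882] -5.94 1365
base top [0.5128 0.2874] -6.38 300
real	0m30.714s
user	0m31.043s
sys	0m0.148s
```

```bash
sed -i 's/("block",BLOCK,(.489,.026,-1.0),24,.4)/("block",BLOCK,(.486,.030,.55),20,.2)/' run.py; python3 run.py; python3 -c "
import cv2,numpy as np
cv2.imwrite('pics/o.png',np.vstack([cv2.resize(cv2.imread(f'pics/o{i}.png'),(400,200)) for i in range(3)]))"
```

```text
block both [0.4844 0.0355] 32.34 1168
block scene [0.4847 0.035 ] 32.38 815
block top [0.4842 0.0343] 30.48 314
hood both [ 0.4876 -0.2819] -37.92 1157
hood scene [ 0.488  -0.2822] -37.49 928
hood top [ 0.4869 -0.2826] -39.22 209
base both [0.5127 0.288 ] -6.39 1689
base scene [0.5129 0.2882] -5.94 1365
base top [0.5128 0.2874] -6.38 300
```

View pics/o0.png

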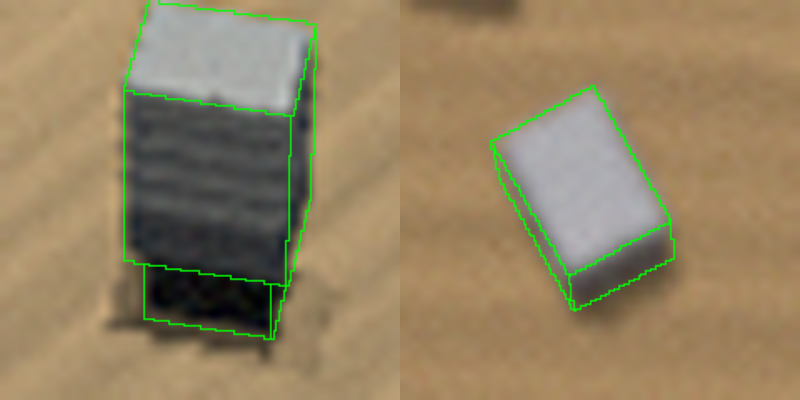

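View pics/o2.png

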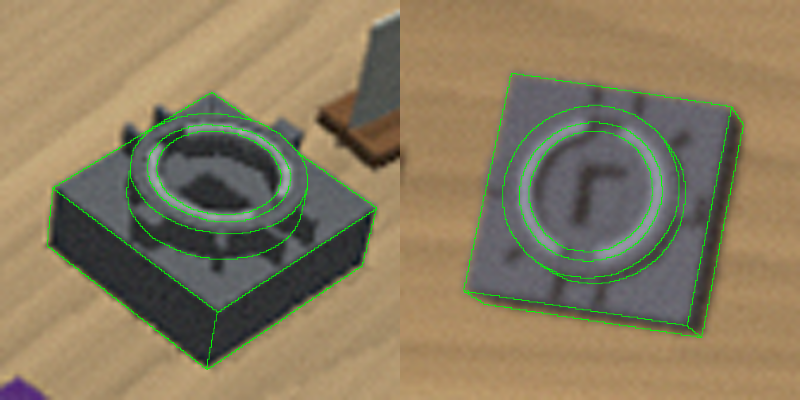

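View pics/o1.png

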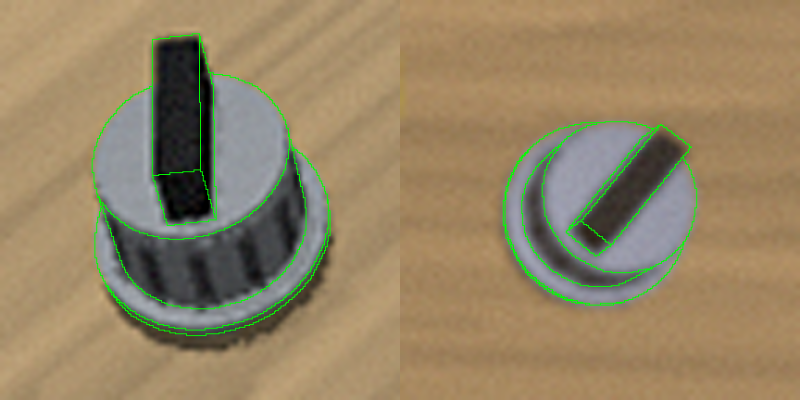

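```bash
cat > go.py <<'E'
import sys
from h import *
from scipy.spatial.transform import Rotation as Ro
from workcell import bot
def plan(tx,ty,tz,jaw):
    """jaw: world yaw (deg) of tool y, mod 180, tool down"""
    o=bot.get_obs(); R=Ro.from_euler("xyz",o["tcp_rot"],degrees=True); p=o["ee_pos"]
    M=R.as_matrix(); cur=np.degrees(np.arctan2(M[1,1],M[0,1]))
    print("t",o["time"],"p",p.round(4),"jaw",cur.round(2),"xdown",M[:,0].round(3),"q6",o["q"][5].round(1),"open",round(o["opening"],4),"F",o["wrist_force"].round(1))
    for k in(-360,-180,0,180,360):
        J=jaw+k
        if abs(J-cur)>181: continue
        y=np.array([np.cos(np.radians(J)),np.sin(np.radians(J)),0]);x=np.array([0,0,-1.]);z=np.cross(x,y)
        T=Ro.from_matrix(np.c_[x,y,z]); rv=(R.inv()*T).as_rotvec(degrees=True)
        print("  turn",rv.round(2),"shift",(M.T@(np.array([tx,ty,tz])-p)).round(4), "dyaw",round(J-cur,1))
if __name__=="__main__": plan(*map(float,sys.argv[1:5]))
E
python3 go.py .4845 .035 .17 122.0; python3 -m handwheel --help | head
```

```text
t 1.5 p [0.1391 0.5321 0.2503] jaw 75.34 xdown [-0. -0. -1.] q6 90.0 open 0.0855 F [-0.6 -0.6  0.9]
  turn [133.34   0.     0.  ] shift [ 0.0803 -0.3936  0.4599] dyaw -133.3
  turn [-46.66  -0.     0.  ] shift [ 0.0803 -0.3936  0.4599] dyaw 46.7invalid input: not JSON, or not a number
```

```bash
python3 -m handwheel '[[-12,0,0,0,-0.10,0.115,-1],[-24,0,0,0,-0.20,0.23,-1],[-36,0,0,0,-0.30,0.345,-1],[-46.7,0,0,0,-0.394,0.46,-1],[-46.7,0,0,0.01,-0.394,0.46,-1],[-46.7,0,0,0.02,-0.394,0.46,-1],[-46.7,0,0,0.03,-0.394,0.46,-1],[-46.7,0,0,0.04,-0.394,0.46,-1],[-46.7,0,0,0.06,-0.394,0.46,-1],[-46.7,0,0,0.08,-0.394,0.46,-1],[-46.7,0,0,0.08,-0.394,0.46,-1],[-46.7,0,0,0.08,-0.394,0.46,-1],[-46.7,0,0,0.08,-0.394,0.46,-1]]' 30; python3 go.py .4845 .035 .067 122.0
```

```text
time: 3.12
ee_pos: [0.4844, 0.0356, 0.1714]
tcp_rot: [-15.5, 89.9, 16.6]
wrist_force: [-0.2, 0.9, -0.1]
opening: 0.0856
t 3.125 p [0.4844 0.0356 0.1714] jaw 122.11 xdown [ 0.001  0.    -1.   ] q6 -27.9 open 0.0856 F [-0.2  0.9 -0.1]
  turn [-1.7989e+02 -3.0000e-02  1.2000e-01] shift [ 0.1044 -0.0005 -0.0003] dyaw -180.1
  turn [0.11 0.07 0.02] shift [ 0.1044 -0.0005 -0.0003] dyaw -0.1
  turn [-1.7989e+02 -3.0000e-02  1.2000e-01] shift [ 0.1044 -0.0005 -0.0003] dyaw 179.9
```

```bash
cat > snap.py <<'E'
import sys
from h import *
from workcell import bot
from scipy.spatial.transform import Rotation as Ro
# name x y z radius
tag=sys.argv[1];P=np.array(list(map(float,sys.argv[2:5])));r=int(sys.argv[5])
o=bot.get_obs();M=Ro.from_euler("xyz",o["tcp_rot"],degrees=True).as_matrix()
pts=np.array([o["ee_pos"],o["ee_pos"]+M[:,0]*.019])
out=[]
for n in("scene","top"):
    c=bot.camera(n);np.save(n[0]+".npy",c,allow_pickle=True)
    u=proj(c,P)[0].astype(int);x0,y0=max(0,u[0]-r),max(0,u[1]-r)
    im=cv2.resize(c["frame"][y0:y0+2*r,x0:x0+2*r,::-1],(400,400),interpolation=cv2.INTER_CUBIC)
    k=400/(2*r)
    for q in proj(c,pts): cv2.circle(im,tuple(((q-[x0,y0]+.5)*k).astype(int)),3,(0,0,255),-1)
    out.append(im)
cv2.imwrite(f"pics/{tag}.png",np.hstack(out)); print(o["time"],o["ee_pos"].round(4),o["wrist_force"].round(1),round(o["opening"],4))
E
python3 snap.py a1 .485 .035 .12 45
```

```text
3.125 [0.4844 0.0356 0.1714] [-0.2  0.9 -0.1] 0.0856
```

View pics/a1.png

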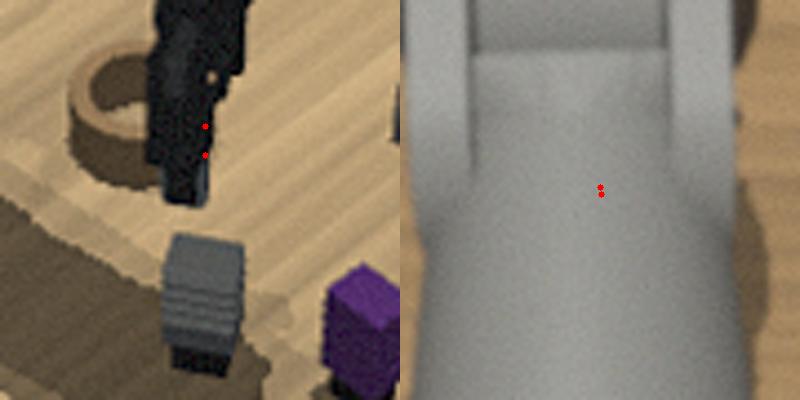

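```bash
python3 -m handwheel '[[0,0,0,0.03,0,0,-1],[0,0,0,0.06,0,0,-1],[0,0,0,0.085,0,0,-1],[0,0,0,0.1,-0.0005,0,-1],[0,0,0,0.104,-0.0005,0,-1],[0,0,0,0.104,-0.0005,0,-1]]'; python3 snap.py a2 .485 .035 .06 40
```

```text
time: 3.98
ee_pos: [0.4851, 0.0344, 0.067]
tcp_rot: [-26.7, 89.9, 5.4]
wrist_force: [-0.2, -0.2, 0.2]
opening: 0.0849
3.975 [0.4851 0.0344 0.067 ] [-0.2 -0.2  0.2] 0.0849
```

View pics/a2.png

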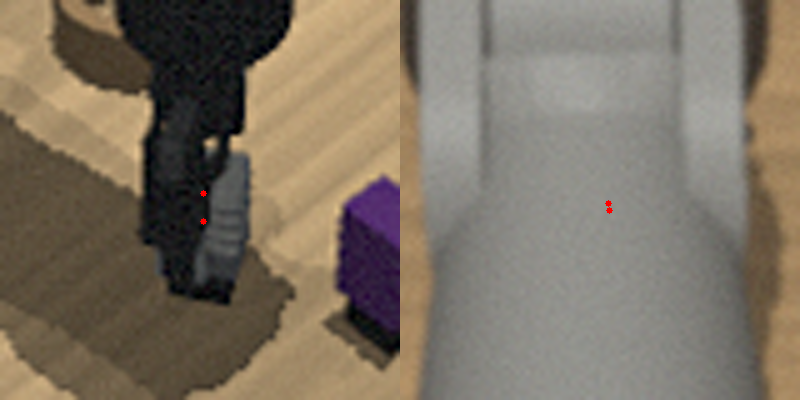

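```bash
python3 -m handwheel '[[0,0,0,0,0,0,1],[0,0,0,0,0,0,1],[0,0,0,0,0,0,1],[0,0,0,0,0,0,1],[0,0,0,0,0,0,1],[0,0,0,0,0,0,1]]' 35; python3 -m handwheel '[[0,0,0,-0.03,0,0,1],[0,0,0,-0.07,0,0,1],[0,0,0,-0.11,0,0,1],[0,0,0,-0.11,0,0,1]]';python3 go.py .5128 .288 .177 83.7; python3 snap.py a3 .485 .035 .12 45
```

```text
time: 4.82
ee_pos: [0.4848, 0.0341, 0.0663]
tcp_rot: [-44.2, 90.0, -12.1]
wrist_force: [0.2, -0.0, 2.0]
opening: 0.0275
time: 5.32
ee_pos: [0.486, 0.0342, 0.1791]
tcp_rot: [-27.2, 89.7, 4.8]
wrist_force: [0.4, -0.6, -1.3]
opening: 0.0274
t 5.325 p [0.486  0.0342 0.1791] jaw 122.05 xdown [ 0.005  0.    -1.   ] q6 -28.0 open 0.0274 F [ 0.4 -0.6 -1.3]
  turn [38.35  0.27  0.04] shift [0.0024 0.2009 0.1573] dyaw -38.3
  turn [-1.4165e+02 -5.0000e-02  3.5000e-01] shift [0.0024 0.2009 0.1573] dyaw 141.7
5.325 [0.486  0.0342 0.1791] [ 0.4 -0.6 -1.3] 0.0274
```

View pics/a3.png

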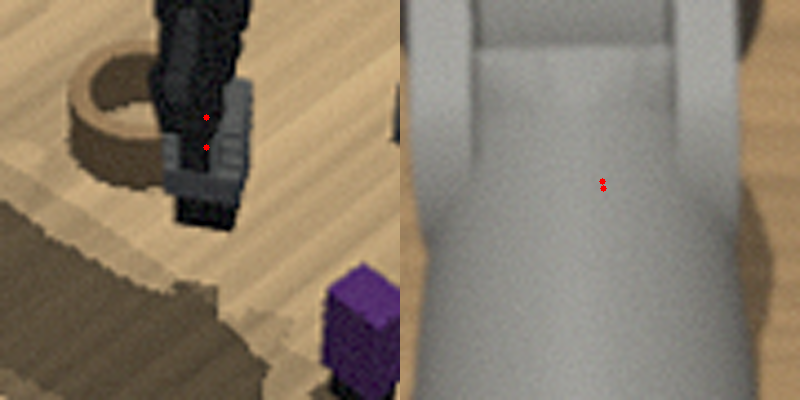

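```bash
python3 -m handwheel '[[7,0,0,0,0.04,0.031,1],[14,0,0,0,0.08,0.063,1],[21,0,0,0,0.12,0.094,1],[28,0,0,0,0.16,0.126,1],[35,0,0,0,0.19,0.150,1],[38.3,0,0,0,0.201,0.1573,1],[38.3,0,0,0.01,0.201,0.1573,1],[38.3,0,0,0.02,0.201,0.1573,1],[38.3,0,0,0.03,0.201,0.1573,1],[38.3,0,0,0.04,0.201,0.1573,1],[38.3,0,0,0.04,0.201,0.1573,1],[38.3,0,0,0.04,0.201,0.1573,1]]'; python3 go.py .5128 .288 .118 83.7; python3 snap.py a4 .5128 .288 .07 45
```

```text
time: 6.92
ee_pos: [0.5116, 0.2879, 0.1366]
tcp_rot: [38.4, 90.0, 32.1]
wrist_force: [-0.2, 0.8, -0.7]
opening: 0.0278
t 6.925 p [0.5116 0.2879 0.1366] jaw 83.74 xdown [ 0.  0. -1.] q6 35.6 open 0.0278 F [-0.2  0.8 -0.7]
  turn [-1.7996e+02  3.0000e-02  4.0000e-02] shift [0.0186 0.0003 0.0012] dyaw -180.0
  turn [ 0.04  0.02 -0.02] shift [0.0186 0.0003 0.0012] dyaw -0.0
  turn [-1.7996e+02  3.0000e-02  4.0000e-02] shift [0.0186 0.0003 0.0012] dyaw 180.0
6.925 [0.5116 0.2879 0.1366] [-0.2  0.8 -0.7] 0.0278
```

View pics/a4.png

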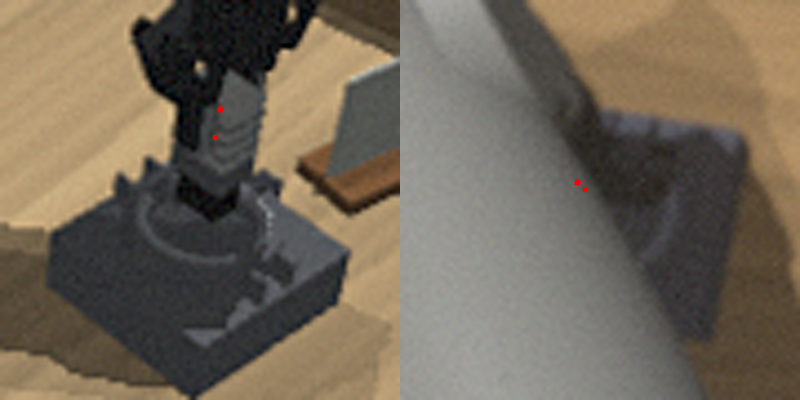

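Run:
```python
from fit import *
s=np.load("s.npy",allow_pickle=True).item()
dz=.070
B=[(p,a+dz,b+dz,k,h) for p,a,b,k,h in BLOCK]
roi=(int(proj(s,np.array([[.5128,.288,.07]]))[0][0])-40,int(proj(s,np.array([[.5128,.288,.07]]))[0][1])-50,80,80)
a=overlay(s,B,(.5116,.2879,np.radians(-6.3)),roi,5)
b=overlay(s,BASE,(.5128,.288,np.radians(-6.3)),roi,5)
cv2.imwrite("pics/a5.png",np.hstack([a,b]))
```

```text
(no output)
```

View pics/a5.png

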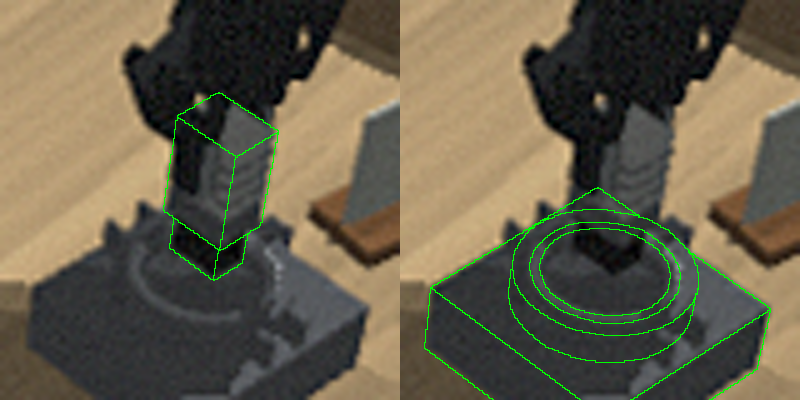

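Run:
```python
from fit import *
s=np.load("s.npy",allow_pickle=True).item()
dz=.070
B=[(p,a+dz,b+dz,k,h) for p,a,b,k,h in BLOCK]
u=proj(s,np.array([[.5128,.288,.09]]))[0].astype(int)
roi=(u[0]-18,u[1]-22,36,44)
print(roi)
im=cv2.resize(s["frame"][roi[1]:roi[1]+44,roi[0]:roi[0]+36,::-1],(36*11,44*11),interpolation=cv2.INTER_CUBIC)
im=np.clip(im.astype(float)*1.8,0,255).astype(np.uint8)
a=overlay(s,B,(.5116,.2879,np.radians(-6.3)),roi,11)
cv2.imwrite("pics/a6.png",np.hstack([im,a]))
```

```text
(np.int64(378), np.int64(140), 36, 44)
```

View pics/a6.png

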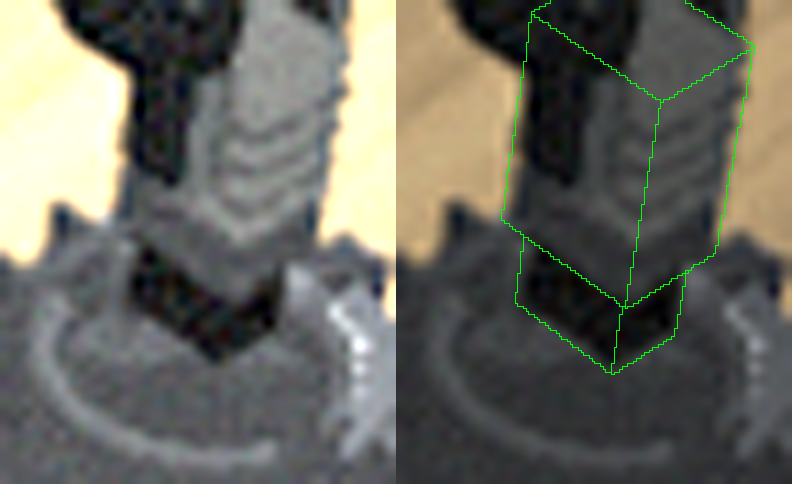

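```bash
python3 go.py .5132 .2876 .111 83.7; python3 -m handwheel '[[0,0,0,0.01,0,0.0016,1],[0,0,0,0.02,0,0.0016,1],[0,0,0,0.0256,0,0.0016,1],[0,0,0,0.0256,0,0.0016,1],[0,0,0,0.0256,0,0.0016,1]]'; python3 -m handwheel '[[0,0,0,0.002,0,0,1],[0,0,0,0.004,0,0,1],[0,0,0,0.006,0,0,1],[0,0,0,0.006,0,0,1]]';python3 snap.py a7 .5128 .288 .07 30
```

```text
t 7.025 p [0.5117 0.288  0.1368] jaw 83.74 xdown [ 0.001  0.    -1.   ] q6 35.6 open 0.0275 F [ 0.3 -0.1 -0.8]
  turn [-1.7996e+02  4.0000e-02  6.0000e-02] shift [ 0.0258 -0.0003  0.0016] dyaw -180.0
  turn [ 0.04  0.04 -0.03] shift [ 0.0258 -0.0003  0.0016] dyaw -0.0
  turn [-1.7996e+02  4.0000e-02  6.0000e-02] shift [ 0.0258 -0.0003  0.0016] dyaw 180.0
time: 7.65
ee_pos: [0.5131, 0.2878, 0.1109]
tcp_rot: [37.3, 90.0, 31.0]
wrist_force: [-0.5, 0.1, -1.4]
opening: 0.028
time: 8.15
ee_pos: [0.513, 0.2877, 0.1045]
tcp_rot: [-139.7, 90.0, -145.9]
wrist_force: [-0.0, 0.6, -1.6]
opening: 0.0275
8.15 [0.513  0.2877 0.1045] [-0.   0.6 -1.6] 0.0275
```

View pics/a7.png

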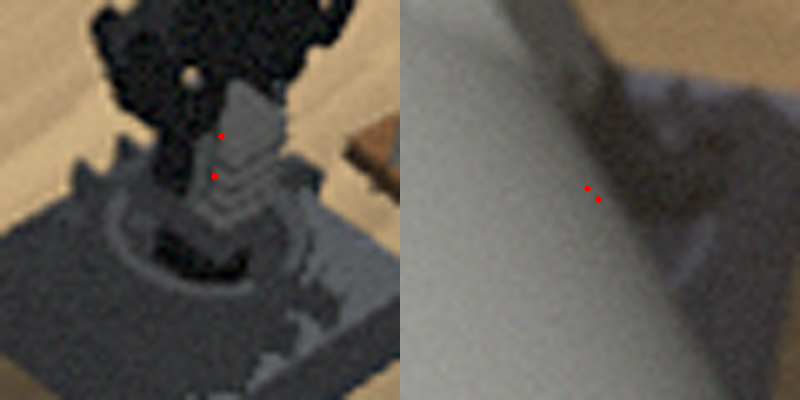

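```bash
python3 -m handwheel '[[0,0,0,0.002,0,0,1],[0,0,0,0.004,0,0,1],[0,0,0,0.005,0,0,1],[0,0,0,0.005,0,0,1]]'; python3 -m handwheel '[[0,0,0,0.002,0,0,1],[0,0,0,0.004,0,0,1],[0,0,0,0.006,0,0,1],[0,0,0,0.006,0,0,1]]'
```

```text
time: 8.75
ee_pos: [0.513, 0.2877, 0.0996]
tcp_rot: [-145.9, 90.0, -152.1]
wrist_force: [0.0, 0.2, -1.8]
opening: 0.0279
time: 9.25
ee_pos: [0.5129, 0.2877, 0.0934]
tcp_rot: [-145.4, 90.0, -151.7]
wrist_force: [-0.1, 0.5, -0.6]
opening: 0.0279
```

```bash
python3 -m handwheel '[[0,0,0,0.002,0,0,1],[0,0,0,0.004,0,0,1],[0,0,0,0.006,0,0,1],[0,0,0,0.007,0,0,1],[0,0,0,0.008,0,0,1],[0,0,0,0.008,0,0,1]]'; python3 -m handwheel '[[0,0,0,0.001,0,0,1],[0,0,0,0.002,0,0,1],[0,0,0,0.002,0,0,1]]'
```

```text
time: 10.0
ee_pos: [0.513, 0.2878, 0.0856]
tcp_rot: [-132.4, 90.0, -138.7]
wrist_force: [-0.1, -0.1, -2.4]
opening: 0.0275
time: 10.38
ee_pos: [0.5132, 0.2878, 0.0844]
tcp_rot: [32.7, 90.0, 26.4]
wrist_force: [-1.1, -0.5, 4.1]
opening: 0.0276
```

```bash
python3 -m handwheel '[[0,0,0,0.001,0,0,1],[0,0,0,0.002,0,0,1],[0,0,0,0.002,0,0,1]]'; python3 -m handwheel '[[0,0,0,0,0,0,-1],[0,0,0,0,0,0,-1],[0,0,0,0,0,0,-1],[0,0,0,0,0,0,-1],[0,0,0,-0.04,0,0,-1],[0,0,0,-0.09,0,0,-1],[0,0,0,-0.14,0,0,-1],[0,0,0,-0.14,0,0,-1]]'; python3 go.py .4876 -.282 .222 52;python3 snap.py a8 .5128 .288 .07 30
```

```text
time: 10.75
ee_pos: [0.5133, 0.288, 0.0842]
tcp_rot: [34.3, 89.9, 28.0]
wrist_force: [-5.8, -3.3, 16.6]
opening: 0.0274
time: 11.75
ee_pos: [0.5143, 0.2885, 0.2261]
tcp_rot: [35.6, 89.6, 29.4]
wrist_force: [0.0, 0.3, -1.3]
opening: 0.0852
t 11.75 p [0.5143 0.2885 0.2261] jaw 83.75 xdown [ 0.006  0.003 -1.   ] q6 35.5 open 0.0852 F [ 0.   0.3 -1.3]
  turn [31.74  0.25 -0.31] shift [ 0.002  -0.57    0.0356] dyaw -31.7
  turn [-148.25    0.41    0.33] shift [ 0.002  -0.57    0.0356] dyaw 148.3
11.75 [0.5143 0.2885 0.2261] [ 0.   0.3 -1.3] 0.0852
```

View pics/a8.png

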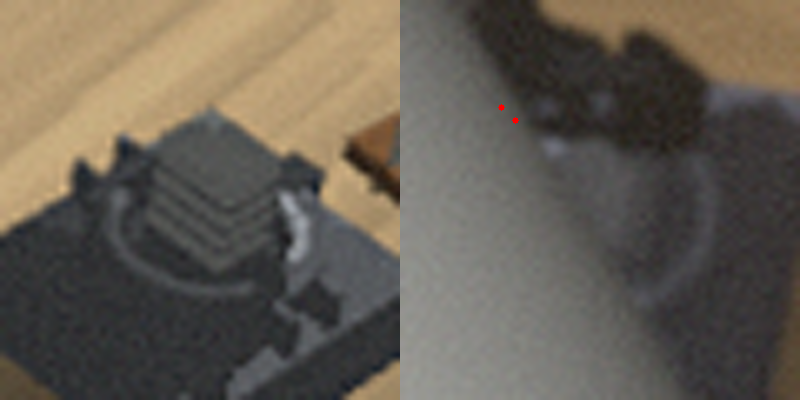

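```bash
python3 -m handwheel '[[0,0,0,0,-0.05,0.003,-1],[4,0,0,0,-0.11,0.007,-1],[8,0,0,0,-0.17,0.011,-1],[12,0,0,0,-0.23,0.015,-1],[16,0,0,0,-0.29,0.018,-1],[20,0,0,0,-0.35,0.022,-1],[24,0,0,0,-0.41,0.026,-1],[28,0,0,0,-0.47,0.029,-1],[31.7,0,0,0,-0.53,0.033,-1],[31.7,0,0,0,-0.57,0.0356,-1],[31.7,0,0,0.02,-0.57,0.0356,-1],[31.7,0,0,0.05,-0.57,0.0356,-1],[31.7,0,0,0.08,-0.57,0.0356,-1],[31.7,0,0,0.08,-0.57,0.0356,-1],[31.7,0,0,0.08,-0.57,0.0356,-1],[31.7,0,0,0.08,-0.57,0.0356,-1]]' ; python3 go.py .4876 -.282 .088 52;python3 snap.py b1 .4876 -.282 .08 45
```

```text
time: 13.85
ee_pos: [0.4868, -0.2829, 0.1429]
tcp_rot: [8.1, 89.9, -29.8]
wrist_force: [0.7, 0.5, -0.2]
opening: 0.0854
t 13.85 p [ 0.4868 -0.2829  0.1429] jaw 52.05 xdown [ 0.001 -0.001 -1.   ] q6 7.8 open 0.0854 F [ 0.7  0.5 -0.2]
  turn [-1.7995e+02  2.0000e-02  1.5000e-01] shift [ 0.0549  0.0012 -0.    ] dyaw -180.0
  turn [ 0.05  0.1  -0.01] shift [ 0.0549  0.0012 -0.    ] dyaw -0.0
  turn [-1.7995e+02  2.0000e-02  1.5000e-01] shift [ 0.0549  0.0012 -0.    ] dyaw 180.0
13.85 [ 0.4868 -0.2829  0.1429] [ 0.7  0.5 -0.2] 0.0854
```

View pics/b1.png

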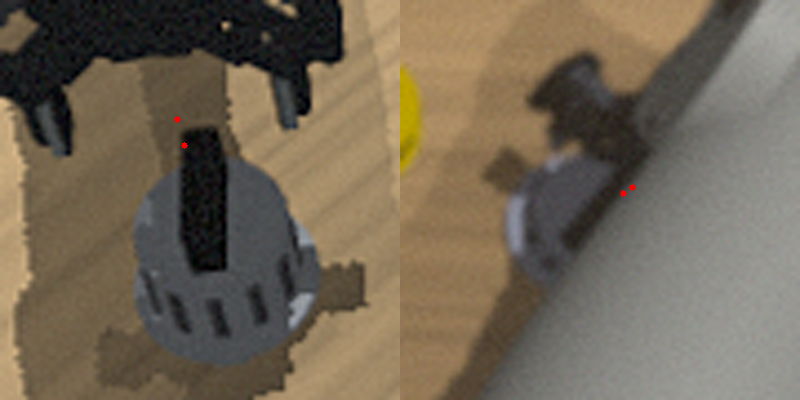

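```bash
python3 -m handwheel '[[0,0,0,0.02,0.001,0,-1],[0,0,0,0.04,0.001,0,-1],[0,0,0,0.05,0.001,0,-1],[0,0,0,0.055,0.001,0,-1],[0,0,0,0.055,0.001,0,-1]]'; python3 -m handwheel '[[0,0,0,0,0,0,1],[0,0,0,0,0,0,1],[0,0,0,0,0,0,1],[0,0,0,0,0,0,1],[0,0,0,0,0,0,1],[0,0,0,0,0,0,1],[0,0,0,0,0,0,1]]' 60;python3 snap.py b2 .4876 -.282 .08 45
```

```text
time: 14.58
ee_pos: [0.487, -0.282, 0.087]
tcp_rot: [5.7, 90.0, -32.3]
wrist_force: [1.0, 1.0, 0.1]
opening: 0.0853
time: 15.45
ee_pos: [0.487, -0.2819, 0.0868]
tcp_rot: [17.4, 90.0, -20.5]
wrist_force: [-0.4, 0.3, 2.0]
opening: 0.0151
15.45 [ 0.487  -0.2819  0.0868] [-0.4  0.3  2. ] 0.0151
```

View pics/b2.png

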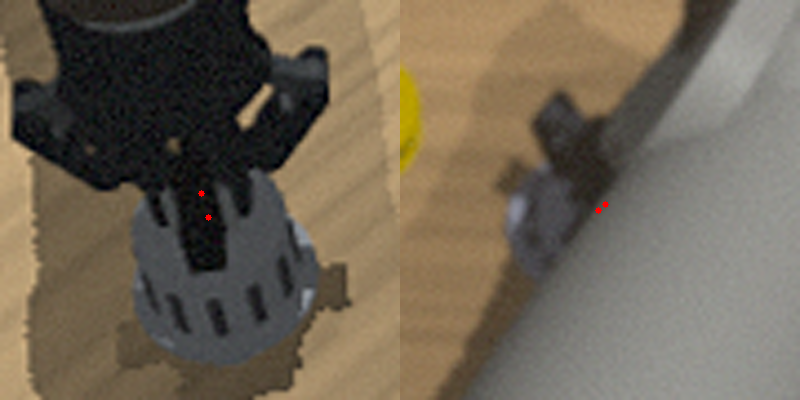

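```bash
python3 -m handwheel '[[0,0,0,-0.03,0,0,1],[0,0,0,-0.08,0,0,1],[0,0,0,-0.13,0,0,1],[0,0,0,-0.15,0,0,1],[0,0,0,-0.15,0,0,1],[0,0,0,-0.15,0,0,1]]' 60; python3 go.py .513 .288 .237 83.7;python3 snap.py b3 .4876 -.282 .2 45
```

```text
time: 16.3
ee_pos: [0.4866, -0.2818, 0.235]
tcp_rot: [-171.6, 89.9, 150.4]
wrist_force: [-0.2, -0.1, -1.7]
opening: 0.0149
t 16.3 p [ 0.4866 -0.2818  0.235 ] jaw 52.04 xdown [-0.002  0.001 -1.   ] q6 7.9 open 0.0149 F [-0.2 -0.1 -1.7]
  turn [ 1.4834e+02 -2.0000e-02  1.6000e-01] shift [-0.0014  0.4655 -0.3297] dyaw -148.3
  turn [-3.166e+01 -1.200e-01 -2.000e-02] shift [-0.0014  0.4655 -0.3297] dyaw 31.7
16.3 [ 0.4866 -0.2818  0.235 ] [-0.2 -0.1 -1.7] 0.0149
```

View pics/b3.png

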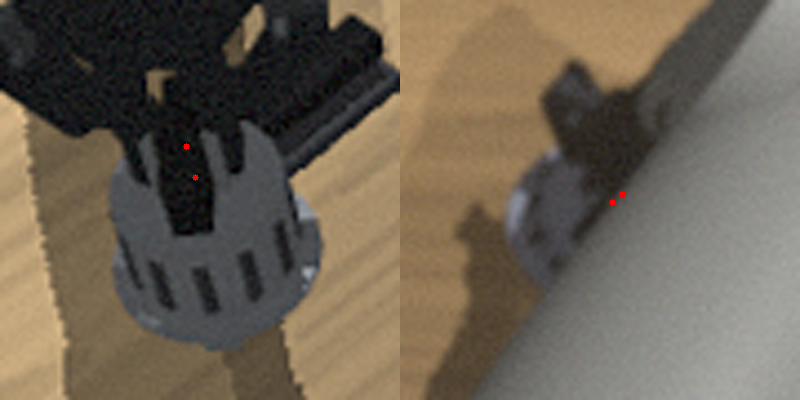

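Run:
```python
from fit import *
s=np.load("s.npy",allow_pickle=True).item();
dz=.1482
for bb in (HOOD[:2],):
    B=[(p,a+dz,b+dz,k,h) for p,a,b,k,h in bb]
    u=proj(s,np.array([[.487,-.282,.19]]))[0].astype(int)
    roi=(u[0]-26,u[1]-14,52,34)
    im=cv2.resize(s["frame"][roi[1]:roi[1]+34,roi[0]:roi[0]+52],None,fx=K,fy=K,interpolation=cv2.INTER_CUBIC).astype(float)
    q0=np.array([.4866,-.2818])
    g=lambda q:cost([q[0],q[1],0],[(s,im,roi)],B)
    r=minimize(g,q0,method="Nelder-Mead",options=dict(initial_simplex=np.vstack([q0,q0+[.005,0],q0+[0,.005]]),xatol=1e-4,fatol=.01))
    print(r.x.round(4),r.fun,g(q0))
    cv2.imwrite("pics/b4.png",np.hstack([cv2.resize(overlay(s,B,(*p,np.radians(-38)),roi,10),(400,262)) for p in(q0,r.x)]))
```

```text
[ 0.4887 -0.2827] 1865.868459329327 1882.4842592753596
```

View pics/b4.png

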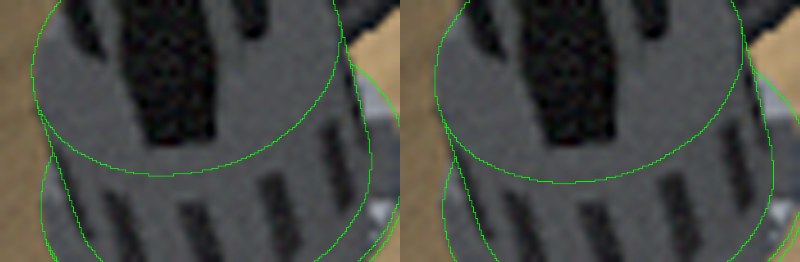

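```bash
python3 -m handwheel '[[0,0,0,0,0.03,-0.021,1],[-3,0,0,0,0.07,-0.05,1],[-6,0,0,0,0.12,-0.085,1],[-9,0,0,0,0.165,-0.117,1],[-12,0,0,0,0.21,-0.149,1],[-16,0,0,0,0.255,-0.181,1],[-20,0,0,0,0.3,-0.213,1],[-24,0,0,0,0.345,-0.245,1],[-28,0,0,0,0.39,-0.277,1],[-31.7,0,0,0,0.43,-0.306,1],[-31.7,0,0,0,0.4647,-0.3307,1],[-31.7,0,0,0,0.4647,-0.3307,1],[-31.7,0,0,0.01,0.4647,-0.3307,1],[-31.7,0,0,0.02,0.4647,-0.3307,1],[-31.7,0,0,0.02,0.4647,-0.3307,1],[-31.7,0,0,0.02,0.4647,-0.3307,1]]'; python3 go.py .5117 .288 .160 83.7;python3 snap.py b5 .5128 .288 .11 45
```

```text
time: 18.4
ee_pos: [0.5121, 0.2873, 0.2169]
tcp_rot: [30.0, 90.0, 23.7]
wrist_force: [-0.2, 0.1, -1.4]
opening: 0.0153
t 18.4 p [0.5121 0.2873 0.2169] jaw 83.69 xdown [ 0.  0. -1.] q6 35.6 open 0.0153 F [-0.2  0.1 -1.4]
  turn [ 1.7999e+02 -1.0000e-02 -2.0000e-02] shift [ 0.0569  0.0007 -0.0005] dyaw -180.0
  turn [-0.01  0.01 -0.01] shift [ 0.0569  0.0007 -0.0005] dyaw 0.0
  turn [ 1.7999e+02 -1.0000e-02 -2.0000e-02] shift [ 0.0569  0.0007 -0.0005] dyaw 180.0
18.4 [0.5121 0.2873 0.2169] [-0.2  0.1 -1.4] 0.0153
```

View pics/b5.png

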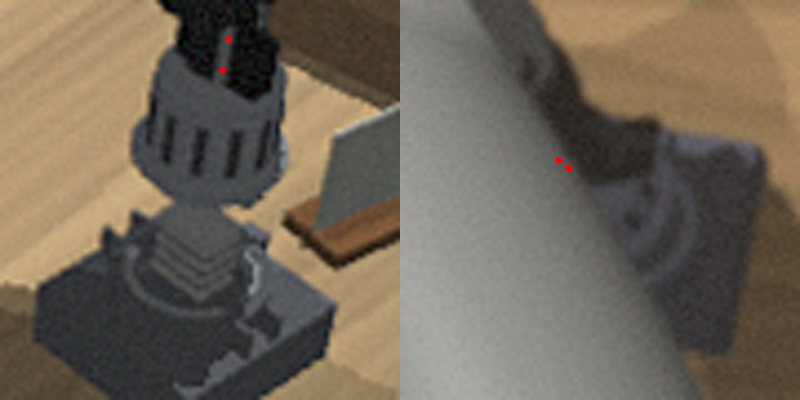

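```bash
python3 -m handwheel '[[0,0,0,0.012,0.0007,-0.0005,1],[0,0,0,0.024,0.0007,-0.0005,1],[0,0,0,0.034,0.0007,-0.0005,1],[0,0,0,0.042,0.0007,-0.0005,1],[0,0,0,0.05,0.0007,-0.0005,1],[0,0,0,0.057,0.0007,-0.0005,1],[0,0,0,0.057,0.0007,-0.0005,1]]'; python3 -m handwheel '[[0,0,0,0.003,0,0,1],[0,0,0,0.006,0,0,1],[0,0,0,0.009,0,0,1],[0,0,0,0.009,0,0,1]]';python3 snap.py b6 .5128 .288 .08 40
```

```text
time: 19.38
ee_pos: [0.5114, 0.2885, 0.1591]
tcp_rot: [-144.1, 90.0, -150.4]
wrist_force: [0.1, 0.7, -0.8]
opening: 0.0152
time: 19.88
ee_pos: [0.5115, 0.2886, 0.1504]
tcp_rot: [-143.6, 90.0, -149.8]
wrist_force: [-0.7, 0.4, -1.1]
opening: 0.0151
19.875 [0.5115 0.2886 0.1504] [-0.7  0.4 -1.1] 0.0151
```

View pics/b6.png

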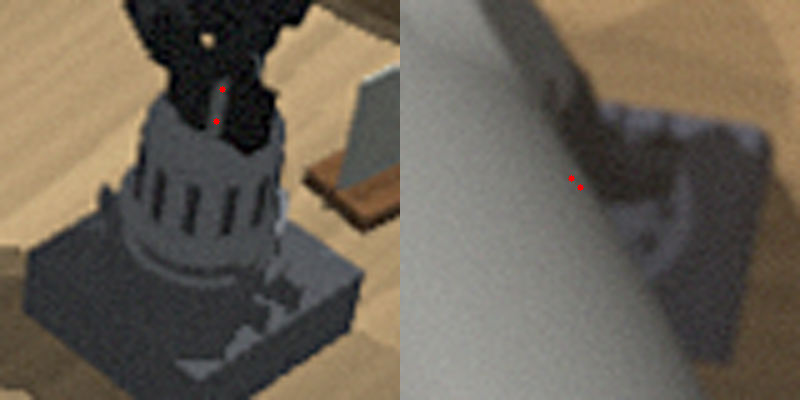

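```bash
python3 -m handwheel '[[0,0,0,0.0015,-0.0005,0,1],[0,0,0,0.003,-0.0005,0,1],[0,0,0,0.0045,-0.0005,0,1],[0,0,0,0.006,-0.0005,0,1],[0,0,0,0.006,-0.0005,0,1]]'; python3 -m handwheel '[[0,0,0,0.002,0,0,1],[0,0,0,0.004,0,0,1],[0,0,0,0.006,0,0,1],[0,0,0,0.006,0,0,1]]'
```

```text
time: 20.6
ee_pos: [0.5115, 0.2881, 0.1445]
tcp_rot: [-144.5, 90.0, -150.8]
wrist_force: [0.1, 0.1, -0.6]
opening: 0.0153
time: 21.1
ee_pos: [0.5114, 0.2881, 0.1384]
tcp_rot: [-145.4, 90.0, -151.7]
wrist_force: [-0.7, -0.1, -2.2]
opening: 0.0149
```

Free so far, with the lugs inside the gaps. I'll lower it the rest of the way.

```bash
python3 -m handwheel '[[0,0,0,0.002,0,0,1],[0,0,0,0.004,0,0,1],[0,0,0,0.0045,0,0,1],[0,0,0,0.005,0,0,1],[0,0,0,0.0055,0,0,1],[0,0,0,0.0055,0,0,1]]'
```

```text
time: 21.85
ee_pos: [0.5115, 0.2881, 0.1332]
tcp_rot: [-133.2, 90.0, -139.5]
wrist_force: [0.4, 0.3, -0.7]
opening: 0.015
```

```bash
python3 -m handwheel '[[0,0,0,0.0005,0,0,1],[0,0,0,0.001,0,0,1],[0,0,0,0.0015,0,0,1],[0,0,0,0.0015,0,0,1]]';python3 snap.py b7 .5128 .288 .08 40; python3 go.py .5117 .288 .133 38.7
```

```text
time: 22.35
ee_pos: [0.5117, 0.2883, 0.1328]
tcp_rot: [38.8, 89.9, 32.5]
wrist_force: [-1.7, -0.4, 6.9]
opening: 0.0151
22.35 [0.5117 0.2883 0.1328] [-1.7 -0.4  6.9] 0.0151
t 22.45 p [0.5117 0.2883 0.1328] jaw 83.75 xdown [ 0.001  0.001 -1.   ] q6 35.7 open 0.0156 F [-2.6  0.4  6.8]
  turn [ 4.505e+01  4.000e-02 -7.000e-02] shift [-0.0002 -0.0003  0.    ] dyaw -45.0
  turn [-1.3495e+02  9.0000e-02  5.0000e-02] shift [-0.0002 -0.0003  0.    ] dyaw 135.0
```

View pics/b7.png

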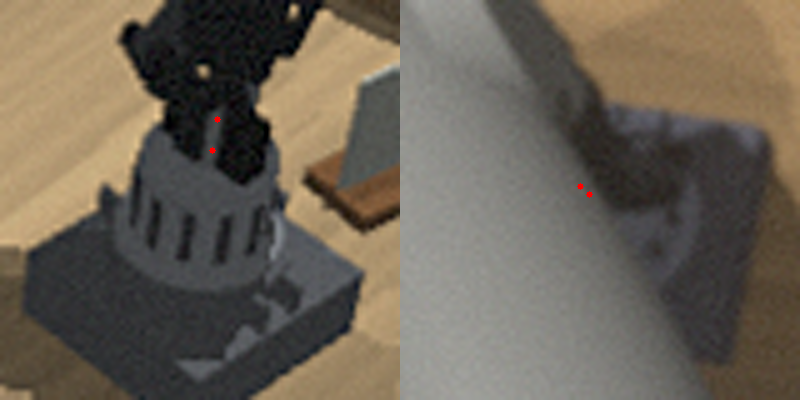

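```bash
python3 -m handwheel '[[3,0,0,-0.0005,0,0,1],[7,0,0,-0.0005,0.0001,0,1],[11,0,0,-0.0005,0.0002,0.0001,1],[15,0,0,-0.0005,0.0003,0.0001,1],[15,0,0,-0.0005,0.0003,0.0001,1]]'; python3 -c "
from workcell import bot;o=bot.get_obs();print(o['torque'],o['ee_pos'],o['q'])"
```

```text
time: 23.08
ee_pos: [0.512, 0.2883, 0.1328]
tcp_rot: [19.8, 89.9, -1.5]
wrist_force: [0.8, -1.0, 5.2]
opening: 0.0155
[-0.60864641  0.04109685  0.02841049] [0.51199325 0.28825815 0.13275422] [ 2.93939241e+01  9.32829462e+00  1.87634570e+00  8.24966701e+01
 -3.07208120e-02  5.06384412e+01]
```

```bash
python3 -m handwheel '[[4,0,0,-0.0003,0.0001,0.0001,1],[8,0,0,-0.0003,0.0002,0.0001,1],[12,0,0,-0.0003,0.0002,0.0001,1],[16,0,0,-0.0003,0.0003,0.0002,1],[20,0,0,-0.0003,0.0004,0.0002,1],[24,0,0,-0.0003,0.0005,0.0003,1],[27,0,0,-0.0003,0.0005,0.0003,1],[30,0,0,-0.0003,0.0005,0.0003,1],[30,0,0,-0.0003,0.0005,0.0003,1],[30,0,0,-0.0003,0.0005,0.0003,1]]'; python3 go.py .5117 .288 .133 38.7;python3 snap.py b8 .5128 .288 .08 40; python3 -c "
from workcell import bot;o=bot.get_obs();print(o['torque'])"
```

```text
time: 24.32
ee_pos: [0.5122, 0.2887, 0.1328]
tcp_rot: [67.8, 90.0, 16.7]
wrist_force: [-0.2, -2.0, 5.6]
opening: 0.0149
t 24.325 p [0.5122 0.2887 0.1328] jaw 38.85 xdown [ 0.  0. -1.] q6 80.6 open 0.0149 F [-0.2 -2.   5.6]
  turn [-1.7985e+02  3.0000e-02  1.0000e-02] shift [-0.0002 -0.0008  0.0003] dyaw -180.1
  turn [ 0.15  0.01 -0.02] shift [-0.0002 -0.0008  0.0003] dyaw -0.1
  turn [-1.7985e+02  3.0000e-02  1.0000e-02] shift [-0.0002 -0.0008  0.0003] dyaw 179.9
24.325 [0.5122 0.2887 0.1328] [-0.2 -2.   5.6] 0.0149
[-0.61846954  0.23341507  0.03917764]
```

View pics/b8.png

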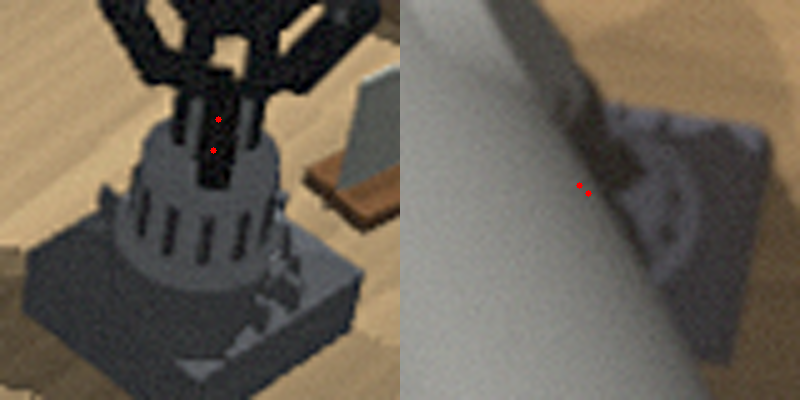

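Run:
```python
from fit import *
s=np.load("s.npy",allow_pickle=True).item()
B=[(p,a+.046,b+.046,k,h) for p,a,b,k,h in HOOD]
u=proj(s,np.array([[.5128,.288,.1]]))[0].astype(int); roi=(u[0]-24,u[1]-24,48,48)
cv2.imwrite("pics/b9.png",np.hstack([overlay(s,B,(.5128,.288,np.radians(a)),roi,8) for a in(-51.3,)]+[cv2.resize(s["frame"][roi[1]:roi[1]+48,roi[0]:roi[0]+48,::-1],(384,384),interpolation=2)]))
```

```text
(no output)
```

View pics/b9.png

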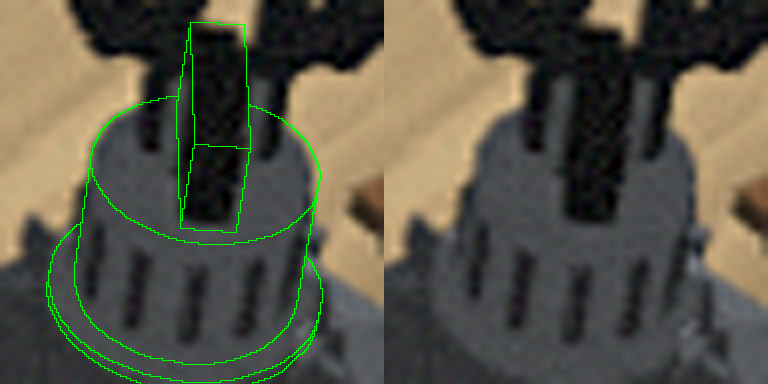

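```bash
python3 -m handwheel '[[0,0,0,0,0,0,1],[0,0,0,0,0,0,1],[0,0,0,0,0,0,1],[0,0,0,0,0,0,1]]'; python3 snap.py b10 .5128 .288 .0 150; python3 go.py .5117 .288 .133 38.7|head -1; python3 -c "
from workcell import bot;import numpy as np;print(np.abs(bot.get_obs()['qd']).max())"
```

```text
time: 24.92
ee_pos: [0.5122, 0.2887, 0.1328]
tcp_rot: [52.1, 90.0, 0.9]
wrist_force: [-0.4, -2.5, 3.8]
opening: 0.0152
24.925 [0.5122 0.2887 0.1328] [-0.4 -2.5  3.8] 0.0152
t 25.025 p [0.5122 0.2888 0.1328] jaw 38.82 xdown [ 0.  0. -1.] q6 80.6 open 0.0149 F [-0.2 -1.4  4.8]
0.13405055382503478
```

View pics/b10.png

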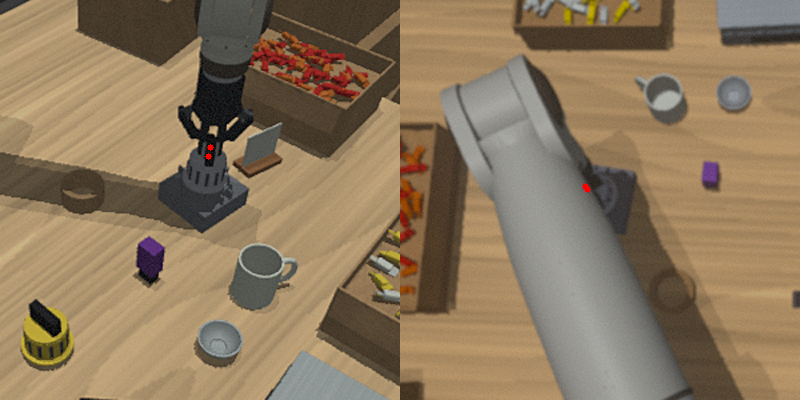

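Both pictures show the hood seated and gripped at about (208,155) in the scene view. The bystanders visible in them look untouched, and the arm is still, so I'm handing in.

```bash
python3 -c "
from workcell import bot;print(bot.job_done())"
```

```text
the job is handed in; nothing more can be done
None
```

The lantern is assembled as you asked and handed in at about 25 s of the 72 s allowed; no verdict was reported.

- **Lamp block:** I plugged the grey block (not the purple one) into the socket. It slid in freely and made contact at the expected home depth, with the gripper point at z = 0.0845 m. I pressed it to about 17 N before letting go, and the next picture showed it upright in the collar.
- **Hood:** I lowered the metal hood (not the yellow one) through the entry gaps. It went in without resistance and met the collar at z = 0.1328 m, the expected height. I then turned it 45° clockwise. The jaws ended at 38.8°, which puts the bar within about 1° of the half-way ribs as measured and well short of the catches.
- **At hand-in:** I was still gripping the bar (15 mm opening, 60 N grip set), pressing down with about 5 N, and the arm was still. Nothing in the last pictures looked disturbed, but they did not show every bystander.

**One disagreement:** in the scene camera, both the held block and the seated hood appeared about 1 pixel (roughly 3 mm) above where the arm's position put them. I took this as camera calibration error, because the contact heights matched the expected depths. The arm hid the hood in the top camera at the end, so the final bar angle was checked only in the scene camera and from the arm's own position.

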